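# Set the hot-air station's airflow to its preset

### The job

Set the airflow of the hot-air station on the repair bench: with a fingertip on the thumbwheel that sticks out of the slot in its top panel, roll the wheel (in several strokes if needed) until the white pointer in the scale window stands between the two prongs of the setpoint fork. Then take the finger away, and leave the jar, the bottle and the circuit board on the bench where they are.

Things in the scene. Friction and masses are not known exactly. Their poses are not given: they have to be found in the camera images.
- station: Hot-air station: white box with flat grey top, fixed to the bench, 150 mm (x) by 200 mm (y) by 90 mm high. Origin: centre of its underside; z up; its front with the display faces its -x. A 22 mm (x) by 70 mm (y) slot in the top, centred at x = -32 mm, y = 0, lets the thumbwheel out; nothing on it stands higher than the wheel. The axes of its points are parallel to its own.
- wheel_crest (a point): Highest point of the untouched thumbwheel, mid-width; a point fixed to the station at its x = -32 mm, y = 0, z = 104 mm, 14 mm above the top panel. The black ribbed wheel has radius 40 mm and width 18 mm; its axle is level along the station's x, so the rim runs along y. The axle is sprung: pressed from above, the wheel sinks up to 5 mm (3 N at first, 8 N at 5 mm, then a solid stop).
- airflow_wheel (a joint): Turn of the wheel, rad, -1.4 to 1.4 between end stops; grows as the crest moves to the station's +y. A finger pressing 2 to 4 mm down at the crest and moving along y carries the rim by friction (it takes about 1.3 N); it stays where left. The geared pointer moves the same way and as far as the rim, 40 mm per rad, and stands at the station's y = 0 at 0 rad.
- window_mid (a point): Centre of the flat clear window, 50 mm (x) by 150 mm (y), flush with the station's top at its x = 37 mm, y = 0, z = 90 mm. It covers the black scale plate with pointer, fork and spare rider, so these cannot be touched.
- pointer_tip (a point): Tip of the white pointer, a bar 30 mm long (x) and 6 mm wide (y) under the window, pointing to the station's +x. Moves along the station's y (and sinks with the wheel while that is pressed); its axes are those of the station.
- setpoint_fork: Aluminium setpoint fork fixed under the window: two prongs, each 6 mm wide and 22 mm long, with an 18 mm gap (30 mm over all), pointing to the station's -x. Origin: midway between the prongs; axes as the station's. The pointer is right when its tip has the same place along the station's y as this origin. It stands on either half of the scale, 26 to 48 mm from the middle.
- spare_rider: Plain aluminium block without prongs, 30 mm wide (y) and 8 mm (x), parked under the window on the other half of the scale. Of no use here. Its origin lies 7 mm to the station's -x of its centre.
- flux_jar_mid (a point): Centre of a small jar, 48 mm across, 55 mm high, standing loose beside the station. Leave alone.
- solvent_bottle_mid (a point): Centre of the loose solvent bottle, 60 mm across, 105 mm high, standing on the other side. Leave alone.
- board: Loose green circuit board, 90 mm (x) by 150 mm (y) by 6 mm (9 mm over its parts), lying flat beyond the station. Origin: centre of its underside. Leave alone.

How it is judged:
At the end, for the whole second after the job is handed in: The pointer is at rest between the prongs of the setpoint fork: its tip within 6 mm of the middle of the fork along the scale, so that its 6 mm bar is clear of both prongs, and the wheel is still. Jar, bottle and board have not been moved by more than 20 mm or tipped (y of pointer_tip in the frame of setpoint_fork between -0.006 and 0.006 m and velocity of joint airflow_wheel between -0.05 and 0.05 rad/s and distance of each of flux_jar_mid, solvent_bottle_mid, board from where it was at the start of the episode below 0.02 m); the robot touches nothing.
It fails at once if the jar is moved by more than 20 mm or tipped (distance of flux_jar_mid from where it was at the start of the episode above 0.02 m or angle between flux_jar_mid's own z axis and vertical above 0.4 rad).
It fails at once if the bottle is moved by more than 20 mm or tipped (distance of solvent_bottle_mid from where it was at the start of the episode above 0.02 m or angle between solvent_bottle_mid's own z axis and vertical above 0.4 rad).
It fails at once if the circuit board is moved by more than 20 mm or tipped (distance of board from where it was at the start of the episode above 0.02 m or angle between board's own z axis and vertical above 0.4 rad).
It also fails if it takes over 42 s, if anything falls off the work surface, if the arm or the gripper's body presses on something with over 40 N, if the wrist force passes 120 N, or if a joint passes its speed limit or range.

### The arm

A 6-joint arm with a two-finger parallel gripper is mounted at the origin on the work surface. World frame = base frame: x ahead of the robot, y to its left, z up, the work surface at z = 0. Lengths are in m, angles in rad, forces in N, time in s.
With the tool pointing down it reaches from about 0.225 to 0.875 m from the base axis. Payload 3.4 kg.
Tool frame: the origin (TCP) lies between the finger pads; the fingertips stand 11 mm ahead of it and the grasp point (between the pads) lies 8 mm behind it (tips_ahead is the distance from the TCP to the fingertips, in m); z points along the fingers, x is the direction in which the jaws open and shut, and the axes are right-handed (so a half turn about z gives the same grasp; the last joint's range is limited). The gripper opens to 85 mm and grips with 20 to 120 N. Pads are 22 mm wide; open, the fingers measure 114 mm over their backs; the gripper's body (76 mm by 85 mm) begins 54 mm behind the grasp point. The pads swing forward as they close: fully open they stand 13 mm farther back than shut.
Start: joints at [1.109, 0.276, 1.505, -0, 1.361, -0.121], TCP at [0.192, 0.542, 0.242] pointing down, gripper open.
Joint ranges: [-2.89, 2.89], [-0.75, 2.08], [0.22, 2.7], [-1.18, 4.32], [0.11, 2.71], [-2.7, 2.7]. Speed limits (rad/s): [2.57, 2.57, 3.14, 3.14, 3.14, 3.14].

### API

Orientations are given as a unit quaternion [w, x, y, z].
In Python, from rig import get_state, get_image, sign_off, masks_of, tips_ahead gives the robot as it stands.
- The arm moves only by the tool play_rows, never from a script. Its argument "series" is a list of rows, each an object of numbers: "fingers": the closure, from -1 (fully open) to 1 (shut); "dx", "dy", "dz": the shift along the world's x, y, z in mm; "turn": the turn about the world's z in rad. A call has 1 to 20 rows; each row shifts and turns the pose as measured when the row begins; what a row does not reach is not made up. A row lasts 1/12 s, in which the tool goes at most 41.7 mm and 7.16 degrees, less where a joint would pass 70% of its speed; a pose out of reach is approached as far as the arm can. A call with a gripper value outside its range is refused whole. The fingers move at their own pace and stop on an object; "squeeze" is the grip in N (left out, the last holds). Time passes only in rows, so rows that do not move let the fingers close. It gives the time, the measured TCP pose, the force and the opening at its end, in the units of the state.
- get_state(): the state, without advancing time (a new reading comes with each control period).
- get_image(name): name is "scene" or "top"; returns a dict with "pixels" (480x640x3 uint8, red, green, blue), "vfov" (degrees; the focal length in pixels is half the picture's height over the tangent of half this angle, whatever the lens; pixels are square), "cx", "cy" (the principal point, pixels), "rvec" (rotation vector, rad) and "tvec" (3), from world to camera coordinates, as OpenCV has them. Camera axes: x right, y down, z forward; pixel columns grow to the right and rows downward; lengths in m; the calibration is good to about 2 mm. A picture is of the moment at which its call begins. There is no depth.
- sign_off(): hands the job in, once; it reports no verdict.
Trained networks look in a picture, given as the dict that the camera call returned (one of the last four; its "shot" number tells which), for a name from the list of things; names that differ only in an ending like _2 or _b are one class to them, and where a whole thing is asked for, a point or a joint stands for the part that bears it (a point fixed in the world has none). Each returns a list of dicts, best first, with "p" (0 to 1); they miss things now and then, are a little off and sometimes report something else, mostly with a low value. They report only what shows in the picture. A call takes as long as a camera call.
- masks_of(picture, label): "region" (480x640 bool, what is visible of it) and "xy" ([column, row] in pixels, amid what is visible of it).
The state is a dict: "clock": time; "qpos": joint angles; "qd": joint speeds; "effort": joint torques, N m; "position": TCP position; "ee_rot": TCP orientation; "contact_force": force on the tool from outside, world axes, zero at the start; "moment": the same for the moment, N m; "width": finger opening in m.
Only numpy, scipy, OpenCV 4.12 (cv2) and the standard library are available. Lean on these libraries where they do the work, as an engineer would, in place of code of your own. Each camera call takes 0.05 s, during which the arm holds its last target. There are 200 camera calls.

## Working session

There is one attempt and no reset: what is moved stays moved. The work goes in short steps, Python scripts to look and compute and a tool call to move; the robot and the scene stay as the last step left them, time stands still between calls to the robot, and variables do not carry over. Pictures are saved under pics/ and viewed, about 8 in all and at most 12, crops included, and the job is handed in when it is done.

Besides the shell and the picture viewer there is one more tool, called after ">>>" as name([rows], argument=value, ...), one row to a line, values as JSON. play_rows: Moves the arm, as the interface text tells. Its arguments: {"type":"object","properties":{"series":{"type":"array"},"squeeze":{"type":"number"}},"required":["series"]}

```bash
mkdir -p pics
cat > h.py <<'E'
import numpy as np,cv2
from rig import *
def K(p):
    f=240/np.tan(np.radians(p["vfov"])/2); return np.array([[f,0,p["cx"]],[0,f,p["cy"]],[0,0,1.]])
def ray(p,uv,z):
    R=cv2.Rodrigues(np.array(p["rvec"],float))[0]; t=np.array(p["tvec"],float).ravel()
    d=R.T@np.linalg.solve(K(p),np.array([uv[0],uv[1],1.])); c=-R.T@t
    return c+d*(z-c[2])/d[2]
def proj(p,X):
    return cv2.projectPoints(np.array(X,float).reshape(-1,3),np.array(p["rvec"],float),np.array(p["tvec"],float),K(p),None)[0].reshape(-1,2)
def save(p,n,box=None,s=1):
    im=cv2.cvtColor(p["pixels"],cv2.COLOR_RGB2BGR)
    if box: im=im[box[1]:box[3],box[0]:box[2]]
    cv2.imwrite("pics/"+n,cv2.resize(im,None,fx=s,fy=s,interpolation=cv2.INTER_CUBIC))
E
python3 - <<'E'
from h import *
print(get_state(),tips_ahead)
for n in("top","scene"):
    p=get_image(n); save(p,n+"1.png"); R=cv2.Rodrigues(np.array(p["rvec"],float))[0]
    print(n,p["vfov"],p["cx"],p["cy"],-R.T@np.ravel(p["tvec"]))
    for l,z in(("station",.09),("wheel_crest",.104),("pointer_tip",.088),("setpoint_fork",.088),("spare_rider",.088),("flux_jar_mid",.055),("solvent_bottle_mid",.105),("board",.006)):
        for d in masks_of(p,l)[:2]: print(l,round(d["p"],2),np.round(d["xy"]),d["region"].sum(),ray(p,d["xy"],z).round(3))
E
```

```text
{'clock': 0.0, 'qpos': array([ 1.10901371e+00,  2.76597742e-01,  1.50615190e+00,  1.73123450e-05,
        1.36069394e+00, -1.20955851e-01]), 'qd': array([-5.64885335e-04,  1.38530151e-05,  1.80577263e-03, -2.24079503e-04,
       -2.40387815e-03, -9.66863438e-04]), 'effort': array([-2.62001377e-03, -4.16767466e+01, -2.45803696e+01, -5.28885539e-04,
        1.09200308e-02,  7.49670448e-06]), 'position': array([0.19194757, 0.54146957, 0.24143065]), 'ee_rot': array([ 4.31381008e-04,  8.16782923e-01,  5.76944365e-01, -8.18818318e-04]), 'contact_force': array([-0.23511752,  0.02622453,  0.25034178]), 'moment': array([-0.02490327, -0.05444153,  0.03893961]), 'width': 0.08539805827709152} 0.011
top 56.07664037092518 318.0659672057133 243.70539149111406 [0.56452782 0.04738598 0.79390801]
station 0.76 [269. 272.] 12567 [0.577 0.124 0.09 ]
wheel_crest 0.58 [269. 272.] 12500 [0.577 0.122 0.104]
setpoint_fork 0.38 [270. 273.] 12434 [0.576 0.123 0.088]
flux_jar_mid 0.97 [180. 243.] 811 [0.624 0.275 0.055]
solvent_bottle_mid 0.93 [378. 284.] 1157 [ 0.561 -0.044  0.105]
board 0.66 [293. 180.] 4208 [0.742 0.094 0.006]
scene 48.643024881612604 318.45031169586605 235.83674133979775 [ 0.9896409  -0.29890575  0.67892493]
station 0.87 [328. 216.] 13879 [0.595 0.1   0.09 ]
flux_jar_mid 0.89 [420. 193.] 741 [0.646 0.269 0.055]
flux_jar_mid 0.3 [314. 190.] 503 [0.512 0.152 0.055]
solvent_bottle_mid 0.63 [237. 280.] 2130 [ 0.6   -0.08   0.105]
solvent_bottle_mid 0.5 [391. 308.] 5271 [0.778 0.03  0.105]
board 0.79 [392. 309.] 5191 [0.743 0.086 0.006]
```

Run:
```python
from h import *
p=get_image("top"); save(p,"top2.png",(150,120,420,360),2.9)
```

```text
(no output)
```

View pics/top2.png

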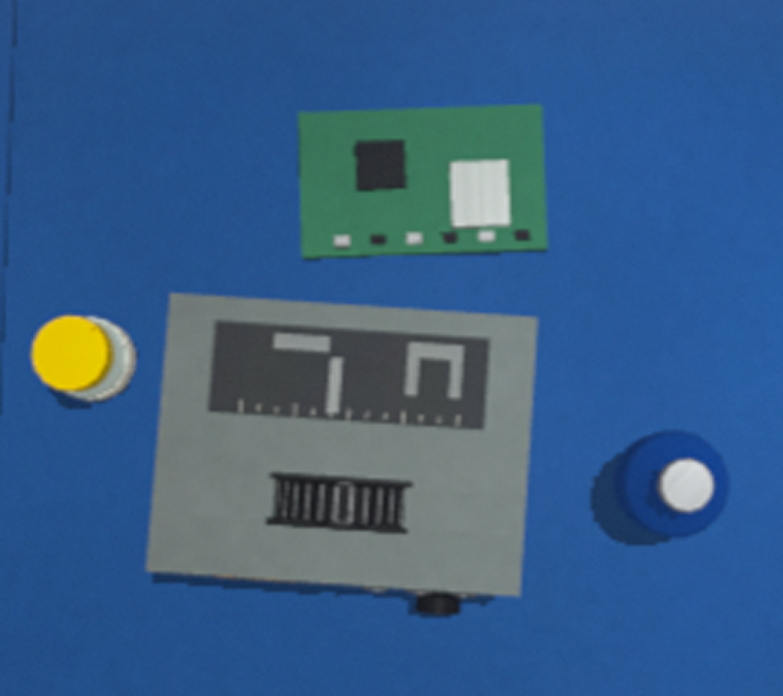

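View pics/scene1.png

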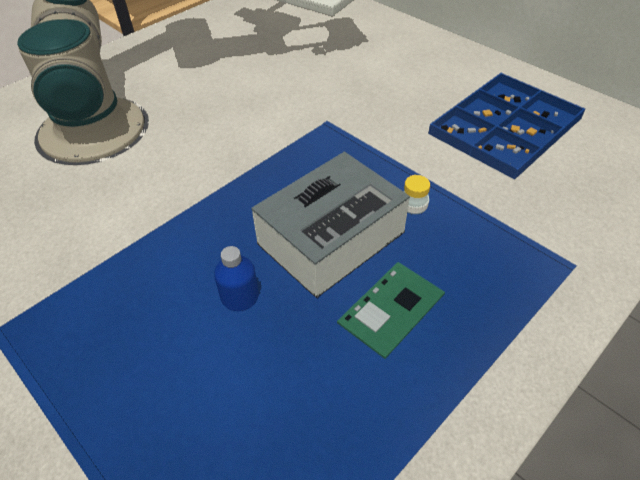

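The top crop shows the fork on the right half (crop ~(434,370), the station's −y), the pointer bar near the middle (335,385) and the spare rider at (302,342). The wheel is at (340,503), the jar is left of the station and the bottle right of it.

```bash
cat >> h.py <<'E'
def pose(p):
    im=p["pixels"]; c=np.array([(170,293),(538,318),(520,595),(148,572)],float)/2.9+[150,120]
    # subpixel-refine crop corners
    g=cv2.cvtColor(im,cv2.COLOR_RGB2GRAY)
    c=cv2.cornerSubPix(g,c.astype(np.float32).reshape(-1,1,2),(4,4),(-1,-1),(3,30,.01)).reshape(-1,2)
    return c,np.array([ray(p,q,.09) for q in c])
E
python3 - <<'E'
from h import *
p=get_image("top"); c,W=pose(p); print(c,W.round(4))
print([np.linalg.norm(W[i]-W[(i+1)%4]).round(4) for i in range(4)])
ey=(W[0]-W[1]+W[3]-W[2])[:2]; yaw=np.arctan2(-ey[0],ey[1]); o=W.mean(0)[:2]
Rm=np.array([[np.cos(yaw),-np.sin(yaw)],[np.sin(yaw),np.cos(yaw)]])
print("centre",o,"yaw",yaw,"crest",o+Rm@[-.032,0])
print("crest px crop",(proj(p,[*(o+Rm@[-.032,0]),.104])-[150,120])*2.9)
for n,uv in dict(ptr=(335,357),ptrb=(333,413),fork=(434,345),prl=(411,396),prr=(456,398),win=(349,375)).items():
    q=ray(p,np.array(uv)/2.9+[150,120],.086)[:2]; print(n,(Rm.T@(q-o)).round(4))
E
```

```text
[[208.18501 220.42474]
 [335.00018 229.20616]
 [328.67624 325.17987]
 [200.55872 317.08502]] [[0.6574 0.2215 0.09  ]
 [0.6452 0.0218 0.09  ]
 [0.4961 0.0307 0.09  ]
 [0.5067 0.229  0.09  ]]
[np.float64(0.2001), np.float64(0.1495), np.float64(0.1985), np.float64(0.1509)]
centre [0.57636175 0.12574398] yaw -0.05736514643814516 crest [0.54441438 0.12757866]
crest px crop [[334.90890395 502.86349023]]
ptr [0.046 0.008]
ptrb [0.0156 0.0067]
fork [ 0.0561 -0.0453]
prl [ 0.0275 -0.0348]
prr [ 0.0281 -0.0592]
win [ 0.0367 -0.0004]
```

The geometry checks out: the top measures 200×150 mm and the window is centred. The pointer is at about +7 mm and the fork at about −47 mm, so the rim has to travel about −54 mm. I'm moving above the crest with the fingers shut and the pad width along y.

>>> play_rows([
  {"fingers": 1, "dx": 22, "dy": -25, "dz": 0, "turn": -0.08},
  {"fingers": 1, "dx": 22, "dy": -25, "dz": 0, "turn": -0.08},
  {"fingers": 1, "dx": 22, "dy": -25, "dz": 0, "turn": -0.08},
  {"fingers": 1, "dx": 22, "dy": -25, "dz": 0, "turn": -0.08},
  {"fingers": 1, "dx": 22, "dy": -25, "dz": 0, "turn": -0.08},
  {"fingers": 1, "dx": 22, "dy": -25, "dz": 0, "turn": -0.08},
  {"fingers": 1, "dx": 22, "dy": -25, "dz": 0, "turn": -0.08},
  {"fingers": 1, "dx": 22, "dy": -25, "dz": 0, "turn": -0.08},
  {"fingers": 1, "dx": 22, "dy": -25, "dz": 0, "turn": -0.08},
  {"fingers": 1, "dx": 22, "dy": -25, "dz": 0, "turn": -0.08},
  {"fingers": 1, "dx": 22, "dy": -25, "dz": 0, "turn": -0.08},
  {"fingers": 1, "dx": 22, "dy": -25, "dz": 0, "turn": -0.08},
  {"fingers": 1, "dx": 22, "dy": -25, "dz": 0, "turn": -0.08},
  {"fingers": 1, "dx": 22, "dy": -25, "dz": 0, "turn": -0.08},
  {"fingers": 1, "dx": 22, "dy": -25, "dz": 0, "turn": -0.08},
  {"fingers": 1, "dx": 22, "dy": -25, "dz": 0, "turn": -0.08},
], squeeze=40)

```text
clock: 2.33
position: [0.5525, 0.1276, 0.2441]
ee_rot: [-0.002, 0.999, -0.05, 0.005]
contact_force: [-0.0, -0.2, 0.6]
width: -0.0001
```

>>> play_rows([
  {"fingers": 1, "dx": -4, "dy": 5, "dz": -25, "turn": 0.04},
  {"fingers": 1, "dx": -4, "dy": 4, "dz": -30},
  {"fingers": 1, "dz": -30},
  {"fingers": 1, "dz": -20},
  {"fingers": 1, "dz": 0},
  {"fingers": 1, "dz": 0},
])

```text
invalid input at $.series[1]: expected keys fingers, dx, dy, dz, turn
```

Run:
```python
from h import *
p=get_image("scene"); save(p,"s3.png",(230,90,430,240),4); s=get_state(); print(s["position"],s["contact_force"],s["ee_rot"])
```

```text
[0.55783385 0.12232854 0.2438341 ] [ 4.26741507 -2.69206108  1.03254534] [ 5.83788286e-04  9.98543405e-01 -5.34077128e-02  7.63825206e-03]
```

View pics/s3.png

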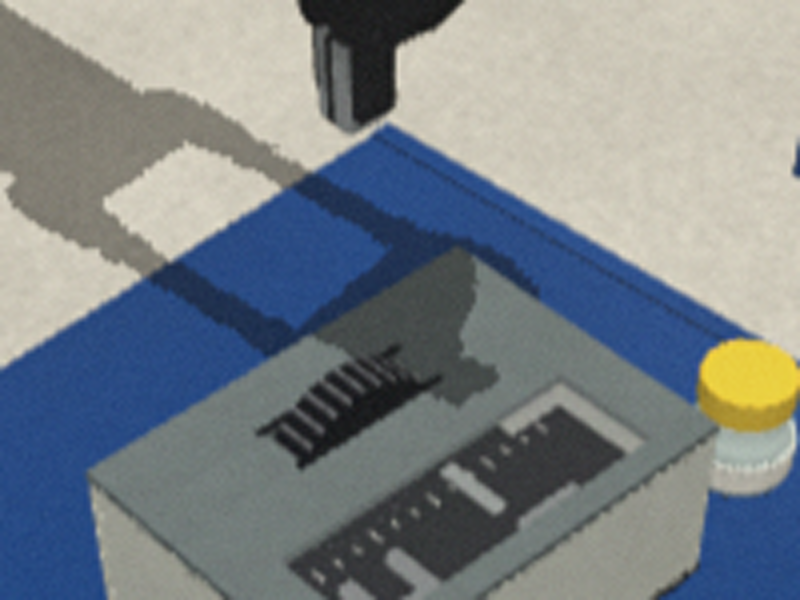

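The picture shows the shut fingers hovering over the station, with the pointer and fork still visible in this view. The move call was refused because every row needs all five keys, so I'm resending it with a correction for the drift.

>>> play_rows([
  {"fingers": 1, "dx": -7, "dy": 8, "dz": -25, "turn": 0.05},
  {"fingers": 1, "dx": -6, "dy": 7, "dz": -30, "turn": 0},
  {"fingers": 1, "dx": 0, "dy": 0, "dz": -30, "turn": 0},
  {"fingers": 1, "dx": 0, "dy": 0, "dz": -20, "turn": 0},
  {"fingers": 1, "dx": 0, "dy": 0, "dz": 0, "turn": 0},
  {"fingers": 1, "dx": 0, "dy": 0, "dz": 0, "turn": 0},
])

```text
clock: 2.88
position: [0.5493, 0.1335, 0.1371]
ee_rot: [0.0, 0.999, -0.031, 0.012]
contact_force: [0.1, 0.7, 0.3]
width: -0.0001
```

Run:
```python
from h import *
s=get_state(); print(s["position"],s["contact_force"],s["ee_rot"],s["clock"])
```

```text
[0.54930827 0.13347556 0.1371312 ] [0.08569214 0.68711327 0.29462897] [ 3.76290758e-04  9.99450188e-01 -3.10592144e-02  1.15976003e-02] 2.8833
```

>>> play_rows([
  {"fingers": 1, "dx": -4, "dy": 4, "dz": -12, "turn": 0},
  {"fingers": 1, "dx": 0, "dy": 0, "dz": -6, "turn": 0},
  {"fingers": 1, "dx": 0, "dy": 0, "dz": -3, "turn": 0},
  {"fingers": 1, "dx": 0, "dy": 0, "dz": 0, "turn": 0},
])

```text
clock: 3.22
position: [0.5485, 0.1382, 0.1202]
ee_rot: [-0.0, 0.999, -0.03, 0.016]
contact_force: [0.2, 0.2, 0.9]
width: -0.0003
```

>>> play_rows([
  {"fingers": 1, "dx": -3, "dy": 0, "dz": -3, "turn": 0},
  {"fingers": 1, "dx": 0, "dy": 0, "dz": -3, "turn": 0},
  {"fingers": 1, "dx": 0, "dy": 0, "dz": -3, "turn": 0},
])

```text
clock: 3.47
position: [0.548, 0.1384, 0.1141]
ee_rot: [-0.001, 0.999, -0.03, 0.019]
contact_force: [-0.4, -0.3, 2.5]
width: -0.0003
```

>>> play_rows([
  {"fingers": 1, "dx": 0, "dy": 0, "dz": -3, "turn": 0},
  {"fingers": 1, "dx": 0, "dy": 0, "dz": -2, "turn": 0},
])

```text
clock: 3.63
position: [0.5482, 0.1384, 0.1101]
ee_rot: [-0.001, 0.999, -0.03, 0.02]
contact_force: [-2.2, 0.4, 6.3]
width: 0.0001
```

>>> play_rows([
  {"fingers": 1, "dx": 0, "dy": -5, "dz": -0.5, "turn": 0},
  {"fingers": 1, "dx": 0, "dy": -5, "dz": -0.5, "turn": 0},
  {"fingers": 1, "dx": -1, "dy": -5, "dz": -0.5, "turn": 0},
])

```text
clock: 3.88
position: [0.5472, 0.1257, 0.1103]
ee_rot: [-0.003, 0.999, -0.03, 0.02]
contact_force: [0.1, 1.6, 6.7]
width: 0.0002
```

```bash
cat >> h.py <<'E'
def look(n):
    p=get_image("top"); save(p,n,(205,210,345,335),5.7); s=get_state(); print(s["clock"],s["position"].round(4),s["contact_force"].round(2))
    o=np.array([.57636,.12574]);y=-.05737;Rm=np.array([[np.cos(y),-np.sin(y)],[np.sin(y),np.cos(y)]])
    # sample scale plate in station frame along y at several x (row between rider and ticks)
    ys=np.arange(-70,70.5,.5)/1000
    for x in (.020,.024,.036):
        P=np.array([[*(o+Rm@[x,v]),.086] for v in ys]); uv=proj(p,P).astype(np.float32)
        g=cv2.remap(cv2.cvtColor(p["pixels"],cv2.COLOR_RGB2GRAY),uv[:,0].copy(),uv[:,1].copy(),cv2.INTER_LINEAR).ravel()
        m=(g>np.median(g)+35).astype(np.uint8); k,_,st,_=cv2.connectedComponentsWithStats(m.reshape(1,-1))
        print(x,[(round(1000*ys[a]+w/4-.25,1),w/2) for a,_,w,_,_ in st[1:]])
E
python3 -c "
from h import *
look('t4.png')"
```

```text
3.9333 [0.5473 0.1248 0.1105] [-0.61  1.45  6.56]
0.02 [(np.float64(-12.2), np.float64(15.0))]
0.024 [(np.float64(-7.0), np.float64(3.5))]
0.036 [(np.float64(-57.5), np.float64(6.5)), (np.float64(-33.8), np.float64(7.0)), (np.float64(-5.5), np.float64(6.5))]
```

View pics/t4.png

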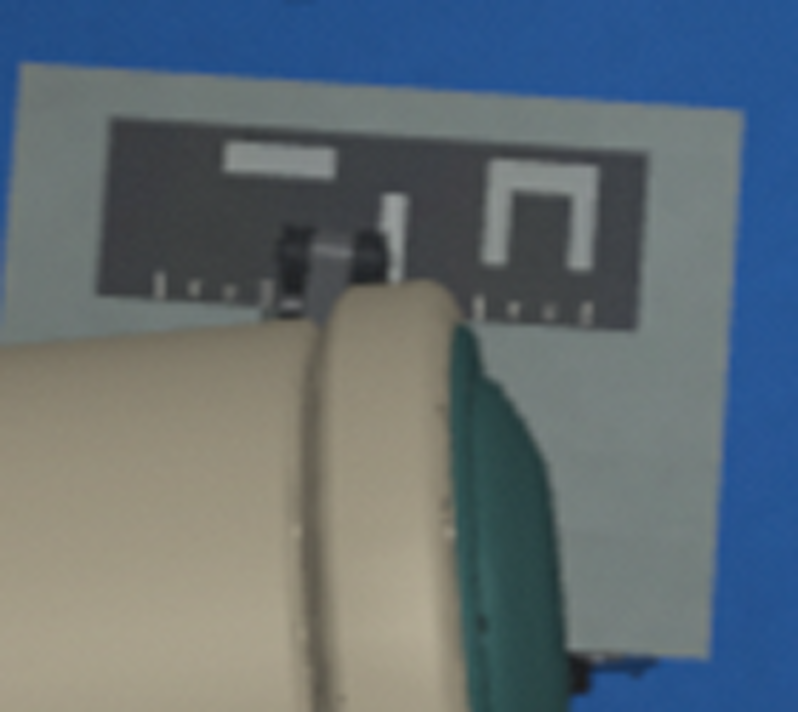

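The wheel follows the finger: the pointer went from +7 to −5.5, the prongs stand at −57.5 and −33.8 (middle −45.7), leaving −40 mm. The pointer shows at about (393,237) in the crop and the fork at (540,215). I'm finishing this stroke, then lifting and returning.

>>> play_rows([
  {"fingers": 1, "dx": 0, "dy": -5, "dz": -0.5, "turn": 0},
  {"fingers": 1, "dx": -1, "dy": -5, "dz": -0.5, "turn": 0},
  {"fingers": 1, "dx": 0, "dy": 0, "dz": 0, "turn": 0},
  {"fingers": 1, "dx": 0, "dy": 0, "dz": 8, "turn": 0},
  {"fingers": 1, "dx": 0, "dy": 0, "dz": 8, "turn": 0},
  {"fingers": 1, "dx": 0, "dy": 12, "dz": 0, "turn": 0},
  {"fingers": 1, "dx": 1, "dy": 12, "dz": 0, "turn": 0},
  {"fingers": 1, "dx": 0, "dy": 0, "dz": 0, "turn": 0},
])

```text
clock: 4.6
position: [0.5488, 0.1415, 0.1293]
ee_rot: [-0.004, 0.999, -0.032, 0.022]
contact_force: [1.5, -0.4, -1.0]
width: 0.0001
```

```bash
python3 -c "
from h import *
look('t5.png')"
```

```text
4.65 [0.5484 0.1408 0.129 ] [-0.83 -0.48  0.33]
0.02 [(np.float64(-15.2), np.float64(7.0)), (np.float64(32.2), np.float64(27.0))]
0.024 [(np.float64(-15.2), np.float64(7.0)), (np.float64(26.2), np.float64(2.0)), (np.float64(28.8), np.float64(2.0))]
0.036 [(np.float64(-57.5), np.float64(6.5)), (np.float64(-33.8), np.float64(7.0)), (np.float64(-15.2), np.float64(7.0))]
```

>>> play_rows([
  {"fingers": 1, "dx": -3, "dy": -1, "dz": -9, "turn": 0},
  {"fingers": 1, "dx": -1, "dy": 0, "dz": -4, "turn": 0},
  {"fingers": 1, "dx": 0, "dy": 0, "dz": -3, "turn": 0},
  {"fingers": 1, "dx": 0, "dy": 0, "dz": -2, "turn": 0},
  {"fingers": 1, "dx": 0, "dy": 0, "dz": -1, "turn": 0},
  {"fingers": 1, "dx": 0, "dy": 0, "dz": -1, "turn": 0},
])

```text
clock: 5.15
position: [0.5449, 0.1413, 0.1093]
ee_rot: [-0.004, 0.999, -0.031, 0.023]
contact_force: [-3.3, 1.2, 11.3]
width: 0.0001
```

>>> play_rows([
  {"fingers": 1, "dx": 0, "dy": -5, "dz": 1, "turn": 0},
  {"fingers": 1, "dx": 0, "dy": -5, "dz": 0, "turn": 0},
  {"fingers": 1, "dx": 0, "dy": -5, "dz": -0.5, "turn": 0},
  {"fingers": 1, "dx": -1, "dy": -5, "dz": -0.5, "turn": 0},
  {"fingers": 1, "dx": 0, "dy": 0, "dz": 0, "turn": 0},
])

```text
clock: 5.57
position: [0.5435, 0.1228, 0.1119]
ee_rot: [-0.007, 0.999, -0.032, 0.024]
contact_force: [-1.1, -0.8, 4.4]
width: -0.0004
```

```bash
python3 -c "
from h import *
look('t6.png')"
```

```text
5.6167 [0.5435 0.1228 0.1119] [-0.61 -1.37  4.81]
0.02 [(np.float64(-33.5), np.float64(7.5))]
0.024 [(np.float64(-33.5), np.float64(7.5)), (np.float64(6.2), np.float64(9.0))]
0.036 [(np.float64(-57.5), np.float64(6.5)), (np.float64(-33.5), np.float64(7.5))]
```

The pointer is at −33.5, so 12 mm remain. I'm lifting and starting a fresh short stroke.

>>> play_rows([
  {"fingers": 1, "dx": 0, "dy": 0, "dz": 8, "turn": 0},
  {"fingers": 1, "dx": 0, "dy": 0, "dz": 6, "turn": 0},
  {"fingers": 1, "dx": 1, "dy": 12, "dz": 0, "turn": 0},
  {"fingers": 1, "dx": 0, "dy": 0, "dz": 0, "turn": 0},
  {"fingers": 1, "dx": 0, "dy": 0, "dz": -8, "turn": 0},
  {"fingers": 1, "dx": 0, "dy": 0, "dz": -4, "turn": 0},
  {"fingers": 1, "dx": 0, "dy": 0, "dz": -3, "turn": 0},
  {"fingers": 1, "dx": 0, "dy": 0, "dz": -1, "turn": 0},
])

```text
clock: 6.28
position: [0.5444, 0.1367, 0.1097]
ee_rot: [-0.007, 0.999, -0.032, 0.023]
contact_force: [-3.5, -0.3, 15.9]
width: 0.0002
```

>>> play_rows([
  {"fingers": 1, "dx": 0, "dy": -5, "dz": 1, "turn": 0},
  {"fingers": 1, "dx": -1, "dy": -5, "dz": 0, "turn": 0},
  {"fingers": 1, "dx": 0, "dy": 0, "dz": 0, "turn": 0},
])

```text
clock: 6.53
position: [0.5437, 0.1281, 0.1115]
ee_rot: [-0.008, 0.999, -0.032, 0.024]
contact_force: [-1.1, -1.6, 5.0]
width: 0.0003
```

```bash
python3 -c "
from h import *
look('t7.png')"
```

```text
6.5833 [0.5437 0.1282 0.1115] [-0.76 -1.43  5.3 ]
0.02 [(np.float64(-42.0), np.float64(7.5))]
0.024 [(np.float64(-42.0), np.float64(7.5)), (np.float64(12.2), np.float64(8.0))]
0.036 [(np.float64(-57.5), np.float64(6.5)), (np.float64(-41.8), np.float64(7.0)), (np.float64(-33.8), np.float64(7.0))]
```

3.7 mm to go.

>>> play_rows([
  {"fingers": 1, "dx": 0, "dy": -4, "dz": 0, "turn": 0},
  {"fingers": 1, "dx": 0, "dy": 0, "dz": 0, "turn": 0},
  {"fingers": 1, "dx": 0, "dy": 0, "dz": 0, "turn": 0},
])

```text
clock: 6.83
position: [0.5435, 0.1243, 0.1117]
ee_rot: [-0.009, 0.999, -0.032, 0.024]
contact_force: [-1.1, 1.0, 5.2]
width: -0.0002
```

```bash
python3 -c "
from h import *
look('t8.png')"
```

```text
6.8833 [0.5435 0.1244 0.1117] [-1.74  0.13  4.21]
0.02 [(np.float64(-45.5), np.float64(7.5))]
0.024 [(np.float64(-45.8), np.float64(7.0)), (np.float64(8.0), np.float64(8.5))]
0.036 [(np.float64(-57.5), np.float64(6.5)), (np.float64(-45.5), np.float64(7.5)), (np.float64(-33.8), np.float64(7.0))]
```

Centred. I'm lifting straight up and backing off.

>>> play_rows([
  {"fingers": 1, "dx": 0, "dy": 0, "dz": 5, "turn": 0},
  {"fingers": 1, "dx": 0, "dy": 0, "dz": 10, "turn": 0},
  {"fingers": 1, "dx": 0, "dy": 0, "dz": 30, "turn": 0},
  {"fingers": 1, "dx": 0, "dy": 0, "dz": 35, "turn": 0},
  {"fingers": 1, "dx": -25, "dy": 0, "dz": 25, "turn": 0},
  {"fingers": 1, "dx": -30, "dy": 0, "dz": 0, "turn": 0},
  {"fingers": 1, "dx": -30, "dy": 0, "dz": 0, "turn": 0},
  {"fingers": 1, "dx": 0, "dy": 0, "dz": 0, "turn": 0},
  {"fingers": 1, "dx": 0, "dy": 0, "dz": 0, "turn": 0},
  {"fingers": 1, "dx": 0, "dy": 0, "dz": 0, "turn": 0},
])

```text
clock: 7.72
position: [0.4538, 0.1246, 0.2212]
ee_rot: [-0.008, 0.999, -0.032, 0.022]
contact_force: [-0.2, -0.0, -0.5]
width: 0.0001
```

```bash
python3 -c "
from h import *
look('t9.png'); p=get_image('top')
for l,z in (('flux_jar_mid',.055),('solvent_bottle_mid',.105),('board',.006)):
    for d in masks_of(p,l)[:1]: print(l,d['xy'],ray(p,d['xy'],z).round(3))"
```

```text
7.7667 [0.4544 0.1246 0.2212] [ 0.57  0.11 -0.28]
0.02 [(np.float64(-45.5), np.float64(7.5))]
0.024 [(np.float64(-45.5), np.float64(7.5))]
0.036 [(np.float64(-57.5), np.float64(6.5)), (np.float64(-45.5), np.float64(7.5)), (np.float64(-33.8), np.float64(7.0))]
flux_jar_mid [178.9, 239.6] [0.63  0.277 0.055]
solvent_bottle_mid [378.7, 283.3] [ 0.561 -0.045  0.105]
board [296.8, 182.2] [0.738 0.087 0.006]
```

View pics/t9.png

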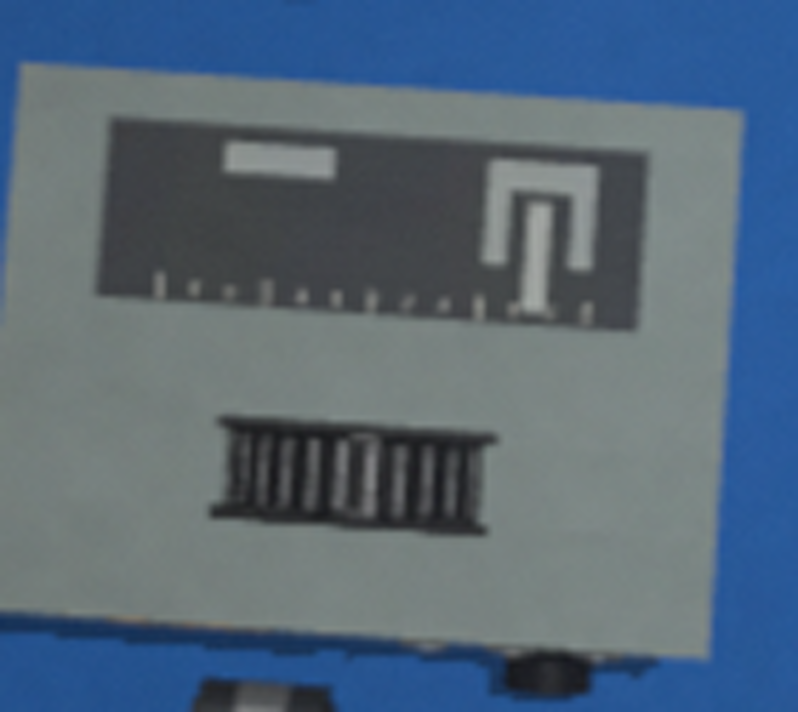

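The pointer (537,255) stands midway between the prongs (495 and 583), and the finger is well clear of the station.

```bash
python3 -c "
from rig import *
print(sign_off())"
```

```text
the job is handed in; nothing more can be done
None
```

The pointer now stands midway between the two prongs of the setpoint fork, and the job is handed in after about 8 s of the 42 s allowed. I rolled the wheel about 53 mm towards the station's −y in three strokes with the shut fingertips, then lifted straight up and backed away.

- **Pointer:** the last top image put it at y ≈ −45.5 mm and the fork's middle at −45.7 mm, about 0.2 mm apart against the 6 mm allowed. It read the same before and after the finger lifted.
- **Contact:** the wrist force was about zero after the lift, and the arm is about 90 mm back from the wheel with the tips well above the station.
- **Loose things:** the arm never went near the jar, bottle or board. Their detected centres shifted by 1 mm (bottle), 6 mm (jar) and 8 mm (board). I put that down to detector scatter, but did not check it further.
- **Hiccups:** one move call was refused because rows lacked some keys, and I resent it. While pressing, the wrist force briefly read 11 to 16 N, which may mean the wheel reached its stop. That is far below the limits.

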